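Tap the dryer's filter cassette home against its hidden buffer

TASK

Take the tapping bar from its tray and, touching the grey filter cassette with nothing but the bar, tap it gently along the channel of the white filter unit, about a centimetre at each tap and drawing the bar clear between taps, until it is fully home against the buffer that you cannot see under the roof. Stop there without forcing it (never more than 20 N on the cassette), then lay the bar back in its tray, let go, and leave the other things on the counter where they are.

Things in the scene. Friction and masses are not known exactly. Their poses are not given: they have to be found in the camera images.
- dock: white filter unit fixed to the counter: a channel along its own x, open at the -x end (mouth), origin on the counter under the channel. Its +x, the direction to tap, points roughly to world -y, yaw varies. Floor plate 6 mm thick from x = -110 to +100 mm; side walls from -60 to +100 mm, 74 mm apart inside, 66 mm high; roof (top at 70 mm) over x = -4 to +100 mm
- dock_roof (a point): centre of the roof's top, at dock x = +48 mm. The roof hides a black spring buffer plate, 50 mm wide, that faces the mouth somewhere between dock x = +40 and +76 mm: different in each run, not measured, to be found by feel. It gives about 5 N per mm for up to 9 mm, and pushes back; it has only to be just met
- cassette: grey filter cassette, a box 100 (along its x) x 70 x 56 mm high, 0.3 to 0.55 kg, dark slots on top, white rear (-x) panel; origin under its centre. It stands on the channel floor, x along the channel, 2 mm play each side; its nose (+x) starts at dock x = 0 to 4 mm, 36 to 76 mm short of the buffer. Sliding it takes about 2 to 5 N; at the buffer the force climbs above that
- cassette_rear (a point): middle of the cassette's rear face, 34 mm above its underside (40 mm above the counter): where to tap it, in the cassette's +x direction
- bar: tapping bar, 170 mm long along its own x, 0.22 kg, lying in the tray: wooden handle 18 mm wide and 22 mm high in the middle (x = -61 to +49 mm), square rubber head 36 mm wide x 40 mm high at the +x end, dark wooden butt 30 x 40 mm at the -x end. Origin at the underside, midway along its length
- bar_mid (a point): middle of the handle, 20 mm above the bar's underside, where to grip it across its 18 mm width; axes as the bar
- bar_face (a point): centre of the head's flat striking face, 85 mm from bar_mid along the bar's +x
- tray: low open aluminium tray fixed to the counter, 230 (its x) x 124 x 14 mm high, walls and floor 4 mm. Origin at the centre of its underside. The bar lies lengthwise in it, head towards the tray's +x, and goes back in it lengthwise
- jar: lidded glass jar, 68 mm across, 85 mm high, origin under its centre; to be left alone
- soapbox: cardboard soap packet 55 x 85 x 60 mm high, origin under its centre; to be left alone
- scrub: wooden scrubbing brush 110 x 45 x 35 mm high, bristles down, origin under its centre; to be left alone
There are look-alikes about, which are no part of the job. Leave any orange look-alike of the bar alone. Several things have the shape of the dock; the one meant has the colours described above.

How it is judged:
By the outcome, as a careful person would: the job done as asked, in the order asked, and still so for the second after the job is handed in, with the robot touching nothing.
It also fails if it takes over 64 s, if anything falls off the work surface, if the arm or the gripper's body presses on something with over 40 N, if the wrist force passes 120 N, or if a joint passes its speed limit or range.

ROBOT

A 6-joint arm with a two-finger parallel gripper is mounted at the origin on the work surface. World frame = base frame: x ahead of the robot, y to its left, z up, the work surface at z = 0. Lengths are in mm, angles in rad, forces in N, time in s.
With the tool pointing down it reaches from about 275 to 750 mm from the base axis. Payload 10.2 kg.
Tool frame: the origin (TCP) lies at the centre of the arm's flange, where the gripper is bolted on; the fingertips stand 166 mm ahead of it and the grasp point (between the pads) lies 147 mm ahead of it; z points along the fingers, y is the line along which they close (so a half turn about z gives the same grasp; the last joint's range is limited). The gripper opens to 88 mm and grips with 3 to 60 N. Pads are 18 mm wide; open, the fingers measure 123 mm over their backs; the gripper's body (75 mm by 187 mm) begins 45 mm behind the grasp point.
Start: joints at [0.972, 0.313, 1.498, -0, 1.331, -0.223], TCP at [192.697, 488.365, 404.72] pointing down, gripper open.
Joint ranges: [-2.94, 2.94], [-0.97, 2.17], [0.19, 2.56], [-1.23, 4.37], [0.02, 3.11], [-2.88, 2.88]. Speed limits (rad/s): [2.39, 2.39, 3.01, 3.14, 3.14, 3.14].

INTERFACE

Orientations are given as a unit quaternion [w, x, y, z].
In Python, from bench import bot gives the robot as it stands. The module is installed in compiled form; this text tells all that it offers.
- The arm moves only by the tool servo_tool, never from a script. Its argument "targets" is a list of rows, each a list of 7 numbers: the closure, from 0 (fully open) to 1 (shut), then the shift along the tool's x, y, z in cm, then the turn, a rotation vector about the tool's x, y, z in degrees. In form: [[grip, tx, ty, tz, wx, wy, wz], ...]. A call has exactly 10 rows; each row shifts and turns the commanded pose from where the row before left it, along the tool's axes as they then stand; what a row does not reach is not made up. A row lasts 1/8 s, in which the tool goes at most 62.5 mm and 10.7 degrees, less where a joint would pass 70% of its speed; a pose out of reach is approached as far as the arm can. A call is refused whole if a number of a shift passes 6.25 or a number of a turn 10.7, either way. A call with a gripper value outside its range is refused whole. The fingers move at their own pace and stop on an object; "newtons" is the grip in N (left out, the last holds). Time passes only in rows, so rows that do not move let the fingers close, or fill a call up. It gives the time, the measured TCP pose, the force, the opening and the grip force at its end, in the units of the state.
- bot.observe(): the state, without advancing time (a new reading comes with each control period).
- bot.get_image(name): name is "scene" or "top" or "wrist"; returns the picture (384x512x3 uint8, red, green, blue); there is no depth.
- bot.get_calibration(name): a dict with "camera_matrix" (3x3 intrinsics, pixels), "R" (3x3) and "t" (3): a world point X has camera coordinates R X + t. Camera axes: x right, y down, z forward; pixel columns grow to the right and rows downward; lengths in mm; the calibration is good to about 2 mm. The wrist camera is an equidistant fisheye: a pixel r from the principal point sees the ray r / f radians off the axis. A picture is of the moment at which its call begins: read the wrist's pose just before it. get_calibration takes no time and is no camera call; for the wrist camera it gives the pose at the moment of the call.
- bot.hand_in(): hands the job in; it is judged then, once.
The state is a dict: "time_s": time; "joints": joint angles; "qd": joint speeds; "joint_efforts": joint torques, N m; "tcp_pos": TCP position; "tool_rot": TCP orientation; "wrist_force": force on the tool from outside, world axes, zero at the start; "wrist_torque": the same for the moment, N m; "width": finger opening in mm; "grip_force": force on a finger pad.
Only numpy, scipy, OpenCV 4.12 (cv2) and the standard library are available. Lean on these libraries where they do the work, as an engineer would, in place of code of your own. Each camera call takes 0.05 s, during which the arm holds its last target. There are 200 camera calls.

## Working session

There is one attempt and no reset: what is moved stays moved. The work goes in short steps, Python scripts to look and compute and a tool call to move; the robot and the scene stay as the last step left them, time stands still between calls to the robot, and variables do not carry over. Pictures are saved under pics/ and viewed, at most 10 in all, crops included, and the job is handed in when it is done.

Besides the shell and the picture viewer there is one more tool, called after ">>>" as a command line: name --pt "numbers of a row" for each row, then --argument value for the rest. servo_tool: Moves the arm, as the interface text tells. Its arguments: {"type":"object","properties":{"targets":{"type":"array"},"newtons":{"type":"number"}},"required":["targets"]}

```bash
mkdir -p pics
python3 - <<'E'
from bench import bot
import cv2,numpy as np
s=bot.observe()
print({k:np.round(v,3) for k,v in s.items()})
for n in ["scene","top"]:
    im=bot.get_image(n); cv2.imwrite(f"pics/{n}0.png",im[:,:,::-1]); np.save(f"{n}0.npy",im)
    c=bot.get_calibration(n); print(n,{k:np.round(v,4).tolist() for k,v in c.items()})
a=cv2.imread("pics/top0.png")
cv2.imwrite("pics/topL.png",cv2.resize(a,(800,600),interpolation=cv2.INTER_CUBIC))
E
```

```text
{'time_s': np.float64(0.0), 'joints': array([ 0.972,  0.313,  1.498, -0.   ,  1.331, -0.223]), 'qd': array([0.002, 0.   , 0.002, 0.001, 0.   , 0.001]), 'joint_efforts': array([-1.0000e-03, -4.0222e+01, -2.5226e+01,  6.9000e-02,  3.5000e-02,
       -0.0000e+00]), 'tcp_pos': array([192.671, 488.323, 404.174]), 'tool_rot': array([-0.   ,  0.187,  0.982, -0.001]), 'wrist_force': array([ 0.14 , -0.975, -0.569]), 'wrist_torque': array([-0.072, -0.006, -0.02 ]), 'grip_force': np.float64(0.0), 'width': np.float64(88.045)}
scene {'camera_matrix': [[353.8472, 0.0, 261.35], [0.0, 353.8472, 191.8335], [0.0, 0.0, 1.0]], 'R': [[0.127, 0.9919, 0.0076], [0.8154, -0.1001, -0.5702], [-0.5648, 0.0786, -0.8215]], 't': [-119.6221, -422.0709, 1485.3464]}
top {'camera_matrix': [[434.9374, 0.0, 248.8266], [0.0, 434.9374, 194.24], [0.0, 0.0, 1.0]], 'R': [[-0.0116, -0.9999, -0.0073], [-0.994, 0.0124, -0.1085], [0.1086, 0.006, -0.9941]], 't': [92.4755, 537.668, 1448.3465]}
```

View pics/topL.png

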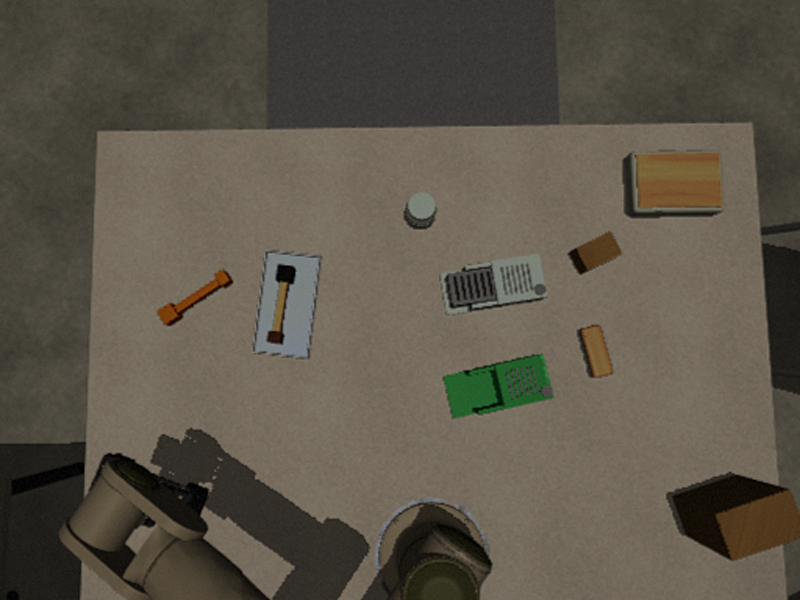

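View pics/scene0.png

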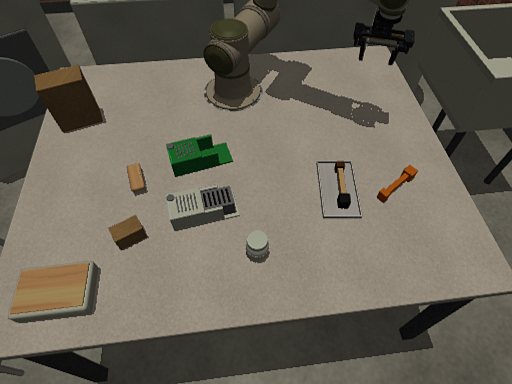

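The top view (800x600 scale) shows the bar in its tray at (280,304) with its black head at (285,273), the grey cassette at (471,287) in the white dock with its roof at (520,280), and orange and green decoys at (195,298) and (498,385). The scene view agrees.

```bash
cat > h.py <<'E'
import numpy as np,cv2
from bench import bot
from scipy.spatial.transform import Rotation as Ro
def ray(c,uv):
    K,R,t=map(np.array,(c["camera_matrix"],c["R"],c["t"]))
    x=(uv[0]-K[0,2])/K[0,0]; y=(uv[1]-K[1,2])/K[1,1]
    if c.get("fish"):
        r=np.hypot(x,y); s=np.sin(r)/r if r>1e-9 else 1; d=np.array([x*s,y*s,np.cos(r)])
    else: d=np.array([x,y,1.])
    return -R.T@t, R.T@d
def hit(c,uv,z):
    o,d=ray(c,uv); return (o+d*(z-o[2])/d[2])[:2]
def proj(c,X):
    K,R,t=map(np.array,(c["camera_matrix"],c["R"],c["t"])); p=R@np.array(X)+t
    if c.get("fish"):
        r=np.hypot(p[0],p[1]); th=np.arctan2(r,p[2]); q=p[:2]/r*th
    else: q=p[:2]/p[2]
    return q*[K[0,0],K[1,1]]+K[:2,2]
def cal(n):
    c=dict(bot.get_calibration(n)); c["fish"]=n=="wrist"; return c
def tcp():
    s=bot.observe(); return s["tcp_pos"],Ro.from_quat(np.roll(s["tool_rot"],-1))
E
python3 - <<'E'
from h import *
im=np.load("top0.npy").astype(int); c=cal("top"); r,g,b=im[...,0],im[...,1],im[...,2]
for p in [(184,195),(172,195),(182,175),(181,195),(176,216),(333,177),(345,185),(302,184),(230,200)]: print(p,im[p[1],p[0]])
def rep(n,m,z,box):
    mm=np.zeros(m.shape,np.uint8); x0,y0,x1,y1=box; mm[y0:y1,x0:x1]=m[y0:y1,x0:x1]
    cs,_=cv2.findContours(mm,0,2); k=max(cs,key=cv2.contourArea); q=cv2.boxPoints(cv2.minAreaRect(k))
    P=np.array([hit(c,u,z) for u in q]); e=P[1:]-P[:-1]
    print(n,cv2.contourArea(k),q.round(1).tolist(),"ctr",P.mean(0).round(1),"sides",np.linalg.norm(e,axis=1).round(),"ang",np.degrees(np.arctan2(e[:2,1],e[:2,0])).round(1))
tb=(155,150,215,240)
rep("tray",(b>=r+5)&(b>90),10,tb)
rep("head",(r+g+b<120),40,(170,165,195,185))
rep("handle",(r>b+40),31,(165,165,200,222))
rep("dockwhite",(abs(r-b)<22)&(r+g+b>330),70,(275,155,355,210))
E
```

```text
(184, 195) [128 137 137]
(172, 195) [124 131 129]
(182, 175) [9 5 8]
(181, 195) [85 65 34]
(176, 216) [45 21 10]
(333, 177) [108 114 107]
(345, 185) [72 69 67]
(302, 184) [64 64 60]
(230, 200) [119 108  94]
tray 2031.5 [[161.1999969482422, 224.60000610351562], [169.3000030517578, 159.39999389648438], [204.1999969482422, 163.8000030517578], [196.0, 229.0]] ctr [544.8 314.1] sides [228. 122. 227.] ang [ -6.6 -97.9]
head 99.0 [[177.0, 170.0], [188.0, 170.0], [188.0, 184.0], [177.0, 184.0]] ctr [599.3 310.3] sides [37. 48. 37.] ang [ -90.7 -179.8]
handle 128.5 [[173.60000610351562, 212.3000030517578], [179.0, 179.8000030517578], [184.10000610351562, 180.6999969482422], [178.60000610351562, 213.10000610351562]] ctr [534.1 323.8] sides [112.  17. 112.] ang [  -9.1 -100.2]
dockwhite 734.0 [[297.8999938964844, 169.39999389648438], [344.79998779296875, 160.0], [350.5, 188.5], [303.6000061035156, 197.89999389648438]] ctr [ 582.3 -164.6] sides [160.  97. 158.] ang [ -79.3 -170.9]
```

>>> servo_tool --pt "0.45 -4.8 -0.3 0.9 0 0 0" --pt "0.45 -4.8 -0.3 0.9 0 0 0" --pt "0.45 -4.8 -0.3 0.9 0 0 0" --pt "0.45 -4.8 -0.3 0.9 0 0 0" --pt "0.45 -4.8 -0.3 0.9 0 0 0" --pt "0.45 -4.8 -0.3 0.9 0 0 0" --pt "0.45 -4.8 -0.3 0.9 0 0 0" --pt "0.45 -4.8 -0.3 0.9 0 0 0" --pt "0.45 0 0 0 0 0 -6.5" --pt "0.45 0 0 0 0 0 -6.5"

```text
time_s: 1.35
tcp_pos: [541.6, 324.6, 331.8]
tool_rot: [-0.001, 0.073, 0.997, -0.0]
wrist_force: [0.3, 0.3, -0.5]
width: 48.3
grip_force: 0.0
```

Run:
```python
from h import *
p,R=tcp(); c=cal("wrist"); im=bot.get_image("wrist"); np.save("w1.npy",im); np.save("w1c.npy",c)
print(p.round(1),R.as_matrix().round(3).tolist()); print(c)
cv2.imwrite("pics/w1.png",im[:,:,::-1])
print(proj(c,[540,323,31]),proj(c,[540,323,31]+np.array([84,-13,9])))
```

```text
[541.6 324.6 331.8] [[-0.989, 0.146, -0.001], [0.146, 0.989, -0.0], [0.001, -0.001, -1.0]]
{'camera_matrix': array([[297.31863964,   0.        , 254.33937772],
       [  0.        , 297.31863964, 193.26184637],
       [  0.        ,   0.        ,   1.        ]]), 'R': array([[ 1.46824088e-01,  9.89162357e-01, -7.20709439e-04],
       [ 9.49676686e-01, -1.40759240e-01,  2.79823210e-01],
       [ 2.76689140e-01, -4.17692286e-02, -9.60051275e-01]]), 't': array([-399.6316189 , -486.58821682,  183.70483034]), 'fish': True}
[253.44789974 182.44172079] [252.99845645 263.63016624]
```

View pics/w1.png

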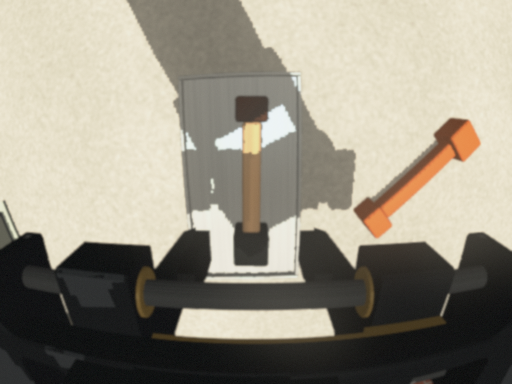

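The wrist view shows the bar upright in the picture: butt (252,108), head (251,244), handle edges at about columns 243 and 261, aligned with the tool.

Run:
```python
from h import *
im=np.load("w1.npy").astype(int); c=np.load("w1c.npy",allow_pickle=True).item(); p,R=tcp()
m=((im[...,0]>im[...,2]+25)&(im[...,0]<245)).astype(np.uint8); 
for y in (140,165,190,215):
    k=[x for x in range(225,280) if im[y,x,0]-im[y,x,2]>35]; print(y,k[0],k[-1],((hit(c,(k[0],y),22)+hit(c,(k[-1]+1,y),22))/2).round(1), np.linalg.norm(hit(c,(k[0],y),28)-hit(c,(k[-1]+1,y),28)).round(1))
col=im[80:275,252]; s=col.sum(1); print([ (80+i) for i in range(1,len(s)) if abs(s[i]-s[i-1])>60])
for n,y,z in [("butt/handle",122,31),("handle/head",225,31),("buttend",96,44),("headend",265,44)]: print(n,hit(c,(252,y),z).round(1))
for u in [(182,79),(299,75),(296,273),(190,275)]: print("tray",hit(c,u,14).round(1))
```

```text
140 243 260 [499.7 327.5] 17.2
165 243 260 [524.4 323.8] 17.5
190 243 259 [549.8 319.5] 16.9
215 243 259 [576.5 315.5] 17.3
[96, 122, 123, 124, 154, 155, 232, 233, 265, 266, 267, 272, 273, 274]
butt/handle [481.8 330.3]
handle/head [584.  314.9]
buttend [458.1 334. ]
headend [623.2 309.1]
tray [427.2 267.3]
tray [441.7 383.2]
tray [659.4 355.5]
tray [644.8 231. ]
```

>>> servo_tool --pt "0.45 0.06 -0.34 3.5 0 0 0" --pt "0.45 0 0 3.5 0 0 0" --pt "0.45 0 0 3.5 0 0 0" --pt "0.45 0 0 2.8 0 0 0" --pt "0.45 0 0 1.7 0 0 0" --pt "0.45 0 0 0.9 0 0 0" --pt "1 0 0 0 0 0 0" --pt "1 0 0 0 0 0 0" --pt "1 0 0 0 0 0 0" --pt "1 0 0 0 0 0 0" --newtons 30

```text
time_s: 2.65
tcp_pos: [540.1, 321.9, 174.4]
tool_rot: [0.0, 0.074, 0.997, 0.0]
wrist_force: [-0.1, -0.7, 4.7]
width: 17.5
grip_force: 30.0
```

>>> servo_tool --pt "1 0 0 -1.5 0 0 0" --pt "1 0 0 -3 0 0 0" --pt "1 0 0 -3 0 0 0" --pt "1 0 0 -3 0 0 0" --pt "1 0 0 -3 0 0 9" --pt "1 0 -4.0 0 0 0 10" --pt "1 0 -4.0 0 0 0 10" --pt "1 0 -4.0 0 0 0 10" --pt "1 0 0 0 0 0 10" --pt "1 0 0 0 0 0 10"

```text
time_s: 3.9
tcp_pos: [484.8, 216.1, 309.7]
tool_rot: [0.0, 0.558, 0.83, 0.0]
wrist_force: [-0.6, 0.8, -2.6]
width: 17.9
grip_force: 30.0
```

Run:
```python
from h import *
im=np.load("top0.npy"); c=cal("top")
cr=im[150:215,270:360]; cv2.imwrite("pics/dock0.png",cv2.resize(cr[:,:,::-1],None,fx=8,fy=8,interpolation=cv2.INTER_NEAREST))
print(hit(c,(333,179),70).round(1),hit(c,(301,184),62).round(1))
print(tcp()[0].round(1),bot.observe()["width"])
w=bot.get_image("wrist"); print(tcp()[1].as_matrix()[:,0].round(3)); cv2.imwrite("pics/w2.png",w[:,:,::-1]); np.save("w2.npy",w); np.save("w2c.npy",cal("wrist"))
```

```text
[ 581.6 -193.7] [567.3 -88.3]
[484.8 216.1 309.7] 17.87420191928376
[-0.37   0.929 -0.   ]
```

View pics/dock0.png

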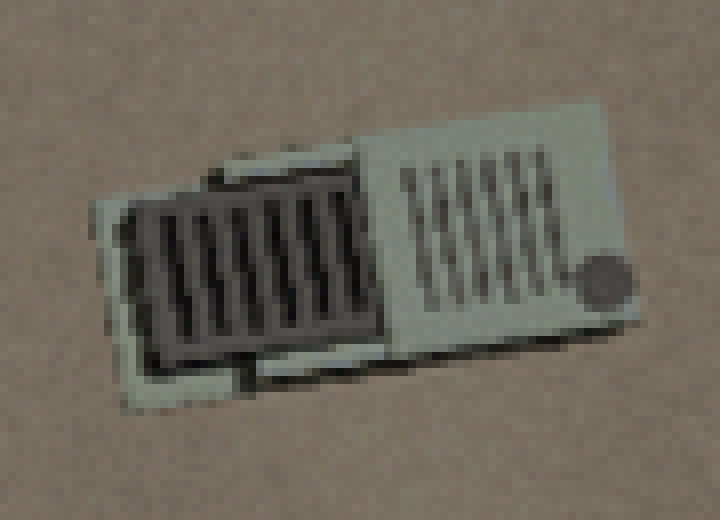

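View pics/w2.png

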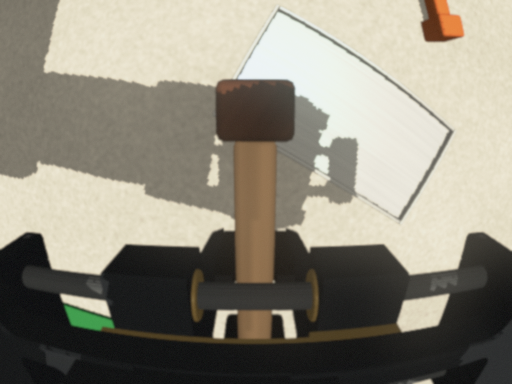

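The dock crop shows roof corners at (358,138), (605,98), (638,322), (388,358), cassette rear top corners at (135,205) and (158,370), and floor plate corners at (93,200) and (128,412). The wrist view shows the bar held straight, butt at (255,110).

Run:
```python
from h import *
c=cal("top")
f=lambda u,z: hit(c,(270+u[0]/8-.5+.0,150+u[1]/8-.5),z)
P={k:f(u,z) for k,u,z in [("rmu",(358,138),70),("rfu",(605,98),70),("rfl",(638,322),70),("rml",(388,358),70),("cu",(135,205),62),("cl",(158,370),62),("fu",(93,200),6),("fl",(128,412),6)]}
for k,v in P.items(): print(k,v.round(1))
rc=(P["rmu"]+P["rfu"]+P["rfl"]+P["rml"])/4
print("roof ctr",rc.round(1))
for a,b in [("rmu","rfu"),("rml","rfl"),("rmu","rml"),("rfu","rfl"),("cu","cl"),("fu","fl")]:
    d=P[b]-P[a]; print(a,b,np.linalg.norm(d).round(1),np.degrees(np.arctan2(d[1],d[0])).round(1))
for n,(a,b) in {"cas":("cu","cl"),"fl":("fu","fl")}.items(): 
    m=(P[a]+P[b])/2; d=rc-m; print(n,m.round(1),np.linalg.norm(d).round(1),np.degrees(np.arctan2(d[1],d[0])).round(1))
p,R=tcp(); x=R.as_matrix()[:,0]; print("bar yaw",np.degrees(np.arctan2(-x[1],-x[0])))
```

```text
rmu [ 623.5 -132.8]
rfu [ 639.1 -235.8]
rfl [ 545.1 -246.1]
rml [ 531.5 -142.6]
cu [597.8 -40.2]
cl [528.5 -48.3]
fu [608.8 -26.7]
fl [516.3 -39.9]
roof ctr [ 584.8 -189.3]
rmu rfu 104.2 -81.4
rml rfl 104.4 -82.5
rmu rml 92.6 -173.9
rfu rfl 94.5 -173.8
cu cl 69.8 -173.3
fu fl 93.4 -171.8
cas [563.1 -44.3] 146.6 -81.5
fl [562.6 -33.3] 157.6 -81.9
bar yaw -68.27599494070124
```

>>> servo_tool --pt "1 -3.74 0.16 1.0 0 0 0" --pt "1 -3.74 0.16 1.0 0 0 0" --pt "1 -3.74 0.16 1.0 0 0 0" --pt "1 -3.74 0.16 1.0 0 0 0" --pt "1 0 0 2.5 0 0 7" --pt "1 0 0 2.5 0 0 7" --pt "1 0 0 2.0 0 0 0" --pt "1 0 0 1.0 0 0 0" --pt "1 0 0 0 0 0 0" --pt "1 0 0 0 0 0 0"

```text
time_s: 5.2
tcp_pos: [548.4, 80.7, 189.6]
tool_rot: [0.001, 0.653, 0.758, 0.0]
wrist_force: [-0.2, -0.7, -2.7]
width: 17.7
grip_force: 30.0
```

```bash
cat > look.py <<'E'
import sys
from h import *
n=sys.argv[1]; p,R=tcp(); s=bot.observe(); ax=-R.as_matrix()[:,0]; face=p+R.as_matrix()[:,2]*144+ax*85
d=np.array([np.cos(np.radians(-82.2)),np.sin(np.radians(-82.2))]); r0=np.array([563.1,-44.3])
e=face[:2]-r0; print("face",face.round(1),"along",(e@d).round(1),"lat(left+)",(e@[-d[1],d[0]]).round(1),"yaw",np.degrees(np.arctan2(ax[1],ax[0])).round(2),"F",s["wrist_force"].round(2),"Falong",round(float(s["wrist_force"][:2]@d),2),"t",s["time_s"])
for k in ["top","scene"]:
    im=bot.get_image(k); np.save(f"{n}_{k}.npy",im)
    b=(265,140,355,215) if k=="top" else (150,130,290,230)
    f=8 if k=="top" else 5
    cv2.imwrite(f"pics/{n}_{k}.png",cv2.resize(im[b[1]:b[3],b[0]:b[2],::-1],None,fx=f,fy=f,interpolation=cv2.INTER_NEAREST))
E
python3 look.py a
```

```text
face [561.2  -3.3  45.7] along -40.8 lat(left+) 3.7 yaw -81.49 F [-0.19 -0.7  -2.68] Falong 0.67 t 5.2
```

View pics/a_scene.png

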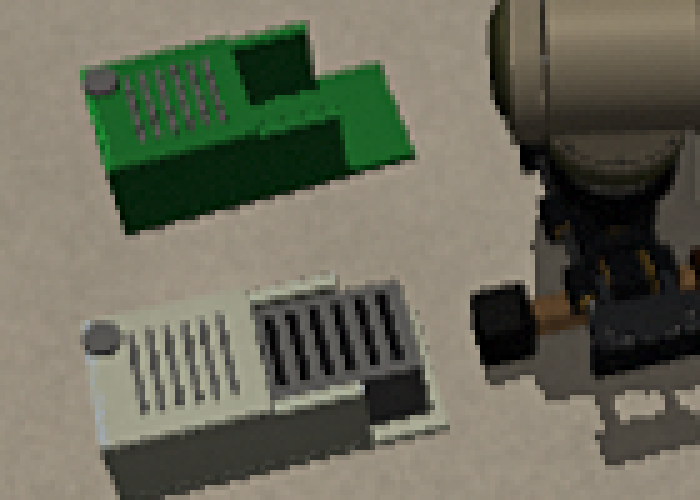

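The scene crop shows the black head at (505,325) in line with, and about 40 mm behind, the cassette's rear at (425,390). The measured lateral error is 3.7 mm, so I correct it and tap.

>>> servo_tool --pt "1 -1.0 -0.37 0 0 0 0.7" --pt "1 -1.0 0 0 0 0 0" --pt "1 -0.9 0 0 0 0 0" --pt "1 -0.3 0 0 0 0 0" --pt "1 -0.3 0 0 0 0 0" --pt "1 -0.3 0 0 0 0 0" --pt "1 -0.3 0 0 0 0 0" --pt "1 -0.3 0 0 0 0 0" --pt "1 -0.3 0 0 0 0 0" --pt "1 -0.3 0 0 0 0 0"

```text
time_s: 6.55
tcp_pos: [551.4, 30.6, 188.6]
tool_rot: [-0.0, 0.658, 0.753, -0.0]
wrist_force: [-0.9, 2.1, -2.7]
width: 17.8
grip_force: 30.0
```

```bash
python3 look.py b
```

```text
face [562.8 -53.6  44.6] along 9.2 lat(left+) -1.5 yaw -82.23 F [-0.95  2.09 -2.75] Falong -2.19 t 6.55
```

View pics/b_top.png

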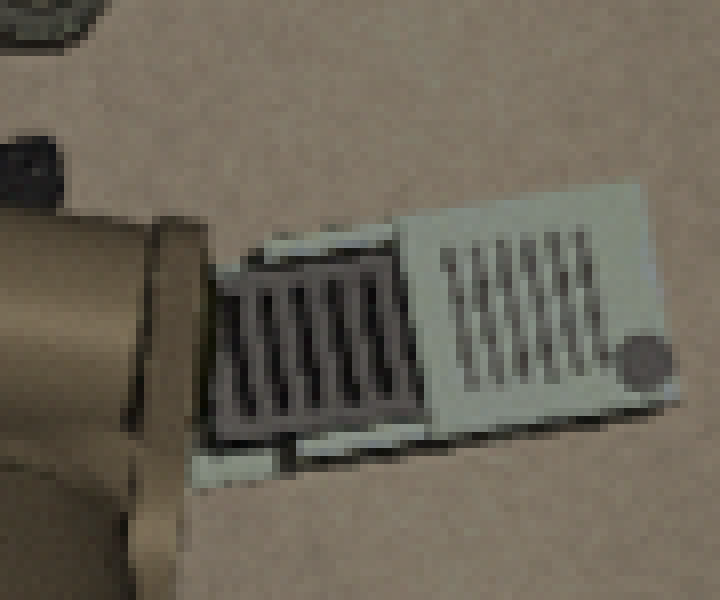

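The top crop shows the cassette now deeper in the channel and straight, with about 3 N of sliding force. I repeat the tap.

>>> servo_tool --pt "1 1.0 0.1 0 0 0 0" --pt "1 1.0 0 0 0 0 0" --pt "1 -0.6 0 0 0 0 0" --pt "1 -0.6 0 0 0 0 0" --pt "1 -0.5 0 0 0 0 0" --pt "1 -0.25 0 0 0 0 0" --pt "1 -0.25 0 0 0 0 0" --pt "1 -0.25 0 0 0 0 0" --pt "1 -0.25 0 0 0 0 0" --pt "1 -0.25 0 0 0 0 0"

```text
time_s: 7.9
tcp_pos: [553.7, 21.3, 188.7]
tool_rot: [-0.0, 0.658, 0.753, 0.0]
wrist_force: [0.6, 2.8, -2.7]
width: 17.5
grip_force: 30.0
```

>>> servo_tool --pt "1 1.0 0 0 0 0 0" --pt "1 1.0 0 0 0 0 0" --pt "1 -0.6 0 0 0 0 0" --pt "1 -0.6 0 0 0 0 0" --pt "1 -0.5 0 0 0 0 0" --pt "1 -0.25 0 0 0 0 0" --pt "1 -0.25 0 0 0 0 0" --pt "1 -0.25 0 0 0 0 0" --pt "1 -0.25 0 0 0 0 0" --pt "1 -0.25 0 0 0 0 0"

```text
time_s: 9.15
tcp_pos: [554.9, 11.8, 188.7]
tool_rot: [-0.0, 0.658, 0.753, -0.0]
wrist_force: [0.3, 1.9, -1.6]
width: 17.9
grip_force: 30.0
```

```bash
python3 look.py c
```

```text
face [566.4 -72.4  44.7] along 28.3 lat(left+) -0.5 yaw -82.23 F [ 0.27  1.92 -1.64] Falong -1.86 t 9.15
```

>>> servo_tool --pt "1 1.0 0 0 0 0 0" --pt "1 1.0 0 0 0 0 0" --pt "1 -0.6 0 0 0 0 0" --pt "1 -0.6 0 0 0 0 0" --pt "1 -0.5 0 0 0 0 0" --pt "1 -0.25 0 0 0 0 0" --pt "1 -0.25 0 0 0 0 0" --pt "1 -0.25 0 0 0 0 0" --pt "1 -0.25 0 0 0 0 0" --pt "1 -0.1 0 0 0 0 0"

```text
time_s: 10.5
tcp_pos: [556.0, 3.9, 188.7]
tool_rot: [-0.0, 0.658, 0.753, -0.0]
wrist_force: [-0.3, 1.0, -2.5]
width: 17.3
grip_force: 30.0
```

>>> servo_tool --pt "1 -0.05 0 0 0 0 0" --pt "1 -0.05 0 0 0 0 0" --pt "1 -0.05 0 0 0 0 0" --pt "1 -0.05 0 0 0 0 0" --pt "1 -0.05 0 0 0 0 0" --pt "1 0 0 0 0 0 0" --pt "1 0 0 0 0 0 0" --pt "1 0 0 0 0 0 0" --pt "1 0 0 0 0 0 0" --pt "1 0 0 0 0 0 0"

```text
time_s: 11.75
tcp_pos: [556.4, 1.5, 188.7]
tool_rot: [0.0, 0.658, 0.753, -0.0]
wrist_force: [-0.8, 0.4, -2.5]
width: 17.8
grip_force: 30.0
```

>>> servo_tool --pt "1 1.0 0 0 0 0 0" --pt "1 1.0 0 0 0 0 0" --pt "1 -0.6 0 0 0 0 0" --pt "1 -0.6 0 0 0 0 0" --pt "1 -0.5 0 0 0 0 0" --pt "1 -0.2 0 0 0 0 0" --pt "1 -0.1 0 0 0 0 0" --pt "1 -0.1 0 0 0 0 0" --pt "1 -0.1 0 0 0 0 0" --pt "1 -0.05 0 0 0 0 0"

```text
time_s: 13.0
tcp_pos: [556.7, -0.9, 188.7]
tool_rot: [-0.0, 0.658, 0.753, -0.0]
wrist_force: [0.5, 1.3, -2.3]
width: 18.1
grip_force: 30.0
```

>>> servo_tool --pt "1 0 0 0 0 0 0" --pt "1 -0.03 0 0 0 0 0" --pt "1 -0.03 0 0 0 0 0" --pt "1 -0.03 0 0 0 0 0" --pt "1 -0.03 0 0 0 0 0" --pt "1 -0.03 0 0 0 0 0" --pt "1 -0.03 0 0 0 0 0" --pt "1 -0.03 0 0 0 0 0" --pt "1 -0.03 0 0 0 0 0" --pt "1 -0.03 0 0 0 0 0"

```text
time_s: 14.25
tcp_pos: [557.1, -3.6, 188.7]
tool_rot: [0.0, 0.658, 0.753, -0.0]
wrist_force: [-0.8, 1.6, -2.1]
width: 17.7
grip_force: 30.0
```

>>> servo_tool --pt "1 -0.03 0 0 0 0 0" --pt "1 -0.03 0 0 0 0 0" --pt "1 -0.03 0 0 0 0 0" --pt "1 -0.03 0 0 0 0 0" --pt "1 -0.03 0 0 0 0 0" --pt "1 -0.03 0 0 0 0 0" --pt "1 -0.03 0 0 0 0 0" --pt "1 -0.03 0 0 0 0 0" --pt "1 -0.03 0 0 0 0 0" --pt "1 -0.03 0 0 0 0 0"

```text
time_s: 15.5
tcp_pos: [557.5, -6.6, 188.8]
tool_rot: [0.0, 0.658, 0.753, 0.0]
wrist_force: [-0.5, 1.8, -2.8]
width: 17.6
grip_force: 30.0
```

>>> servo_tool --pt "1 -0.03 0 0 0 0 0" --pt "1 -0.03 0 0 0 0 0" --pt "1 -0.03 0 0 0 0 0" --pt "1 -0.03 0 0 0 0 0" --pt "1 -0.03 0 0 0 0 0" --pt "1 -0.03 0 0 0 0 0" --pt "1 -0.03 0 0 0 0 0" --pt "1 -0.03 0 0 0 0 0" --pt "1 -0.03 0 0 0 0 0" --pt "1 -0.03 0 0 0 0 0"

```text
time_s: 16.75
tcp_pos: [557.7, -9.0, 188.6]
tool_rot: [-0.001, 0.658, 0.753, 0.0]
wrist_force: [-1.5, 8.6, -1.4]
width: 18.2
grip_force: 30.0
```

>>> servo_tool --pt "1 -0.02 0 0 0 0 0" --pt "1 -0.02 0 0 0 0 0" --pt "1 -0.02 0 0 0 0 0" --pt "1 0 0 0 0 0 0" --pt "1 0 0 0 0 0 0" --pt "1 0 0 0 0 0 0" --pt "1 0 0 0 0 0 0" --pt "1 0 0 0 0 0 0" --pt "1 0 0 0 0 0 0" --pt "1 0 0 0 0 0 0"

```text
time_s: 18.0
tcp_pos: [557.7, -9.3, 188.6]
tool_rot: [-0.001, 0.658, 0.753, 0.0]
wrist_force: [-2.2, 9.2, -1.5]
width: 17.5
grip_force: 30.0
```

>>> servo_tool --pt "1 0.1 0 0 0 0 0" --pt "1 0.2 0 0 0 0 0" --pt "1 1.0 0 0 0 0 0" --pt "1 2.0 0 0 0 0 0" --pt "1 3.0 0 0 0 0 0" --pt "1 2.0 0 -1.5 0 0 0" --pt "1 2.0 0 -3 0 0 0" --pt "1 2.0 0 -3 0 0 0" --pt "1 2 0 -3 0 0 0" --pt "1 2 0 -1 0 0 0"

```text
time_s: 19.25
tcp_pos: [535.7, 152.7, 306.2]
tool_rot: [0.001, 0.657, 0.754, 0.001]
wrist_force: [0.3, 0.1, -2.7]
width: 17.7
grip_force: 30.0
```

```bash
python3 look.py d
```

```text
face [547.8  68.6 162.2] along -113.9 lat(left+) 0.2 yaw -82.21 F [ 0.31  0.11 -2.69] Falong -0.07 t 19.25
```

View pics/d_top.png

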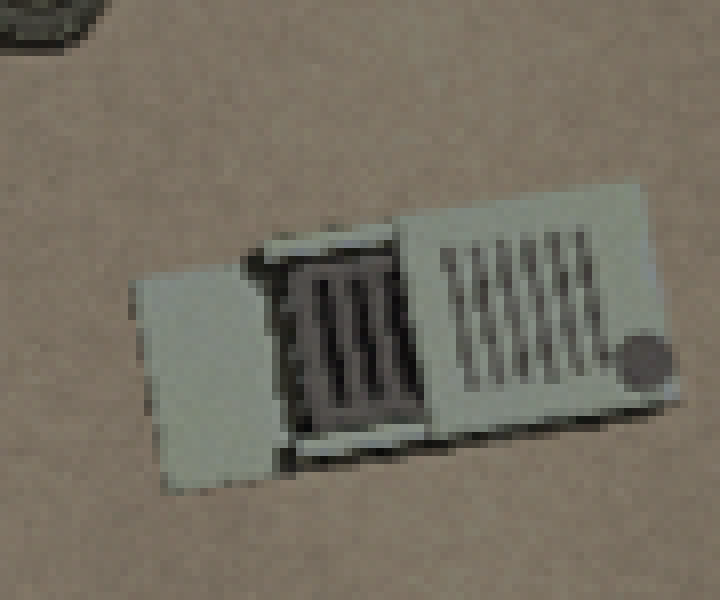

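The top crop shows the cassette straight and partly under the roof, rear corners at about (287,262) and (302,432). That is about 48 mm further in, which agrees with the bar travel.

>>> servo_tool --pt "1 5.56 0.92 0 0 0 0" --pt "1 5.56 0.92 0 0 0 0" --pt "1 5.56 0.92 0 0 0 0" --pt "1 0 0 0 0 0 -10.5" --pt "1 0 0 0 0 0 -10.5" --pt "1 0 0 0 0 0 -10.5" --pt "1 0 0 0 0 0 -10.5" --pt "1 0 0 0 0 0 -10.5" --pt "1 0 0 0 0 0 -10.5" --pt "1 0 0 0 0 0 -10.5"

```text
time_s: 20.6
tcp_pos: [540.8, 319.9, 302.0]
tool_rot: [-0.001, 0.073, 0.997, -0.001]
wrist_force: [-0.1, 0.2, -1.7]
width: 17.6
grip_force: 30.0
```

```bash
python3 look.py e
python3 - <<'E'
from h import *
p,R=tcp(); M=R.as_matrix(); d=np.array([540.3,321.7,174.4])-p; print(p.round(1),(M.T@d).round(1))
E
```

```text
face [624.6 307.3 157.9] along -340.0 lat(left+) 108.6 yaw -8.41 F [-0.11  0.16 -1.69] Falong -0.17 t 20.6
[540.8 319.9 302.2] [  0.5   1.9 127.8]
```

Lower to about 3 mm above the resting height first, then settle and release.

>>> servo_tool --pt "1 0.05 0.19 3 0 0 0" --pt "1 0 0 3 0 0 0" --pt "1 0 0 3 0 0 0" --pt "1 0 0 2 0 0 0" --pt "1 0 0 1 0 0 0" --pt "1 0 0 0.3 0 0 0" --pt "1 0 0 0.2 0 0 0" --pt "1 0 0 0.1 0 0 0" --pt "1 0 0 0 0 0 0" --pt "1 0 0 0 0 0 0"

```text
time_s: 21.95
tcp_pos: [540.6, 322.3, 178.0]
tool_rot: [0.0, 0.076, 0.997, 0.0]
wrist_force: [-0.3, 0.1, -2.4]
width: 17.4
grip_force: 30.0
```

>>> servo_tool --pt "1 0 0 0.1 0 0 0" --pt "1 0 0 0.1 0 0 0" --pt "1 0 0 0.05 0 0 0" --pt "1 0 0 0.05 0 0 0" --pt "1 0 0 0.05 0 0 0" --pt "1 0 0 0.03 0 0 0" --pt "1 0 0 0 0 0 0" --pt "1 0 0 0 0 0 0" --pt "1 0 0 0 0 0 0" --pt "1 0 0 0 0 0 0"

```text
time_s: 23.2
tcp_pos: [540.5, 322.3, 174.4]
tool_rot: [0.0, 0.076, 0.997, 0.0]
wrist_force: [-3.5, -2.3, 5.3]
width: 17.9
grip_force: 30.0
```

Resting on the tray floor. Open partway, then rise.

>>> servo_tool --pt "0.5 0 0 0 0 0 0" --pt "0.5 0 0 0 0 0 0" --pt "0.5 0 0 0 0 0 0" --pt "0.5 0 0 -0.5 0 0 0" --pt "0.5 0 0 -2 0 0 0" --pt "0.5 0 0 -3 0 0 0" --pt "0.5 0 0 -4 0 0 0" --pt "0.5 0 0 -4 0 0 0" --pt "0.5 0 0 -2 0 0 0" --pt "0.5 0 0 0 0 0 0"

```text
time_s: 24.45
tcp_pos: [540.4, 322.3, 331.6]
tool_rot: [0.002, 0.076, 0.997, 0.001]
wrist_force: [-0.4, 0.4, 0.0]
width: 44.2
grip_force: 0.0
```

Run:
```python
from h import *
im=bot.get_image("wrist"); cv2.imwrite("pics/f.png",im[:,:,::-1])
a=bot.get_image("top").astype(int); o=np.load("d_top.npy").astype(int); 
dd=np.abs(a-o).sum(2)[140:215,290:355]; print("dock diff",dd.max(),bot.observe()["width"])
```

```text
dock diff 25 43.92149559696215
```

View pics/f.png

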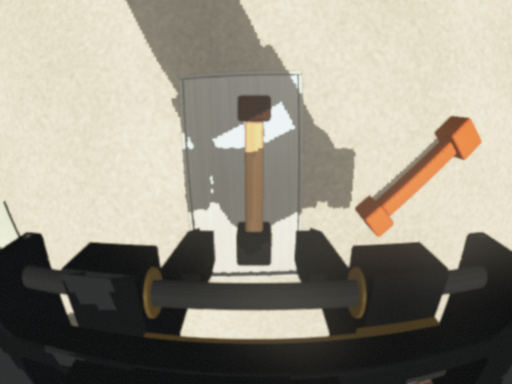

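The wrist view shows the bar lying lengthwise in the tray, butt (254,108) and head (254,244), with the gripper clear of it.

```bash
python3 -c "
from bench import bot
print(bot.hand_in())"
```

```text
the job is handed in; nothing more can be done
None
```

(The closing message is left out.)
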